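Lift a serving plate from the drying rack by its edges and lean it to the light

ROBOT

A 7-joint arm with a two-finger parallel gripper is mounted at the origin on a cart in front of the work surface, level with it; the furniture and walls round the work are solid. World frame = base frame: x ahead of the robot, y to its left, z up, the work surface at z = 0. Lengths are in m, angles in rad, forces in N, time in s.
With the tool pointing down it reaches from about 0.35 to 0.9 m from the base axis. Payload 19.9 kg.
Tool frame: the origin (TCP) lies at the very end of the fingers, on their centre line; the grasp point (between the pads) lies 19 mm behind it; z points along the fingers, y is the line along which they close (so a half turn about z gives the same grasp; the last joint's range is limited). The gripper opens to 85 mm and grips with 20 to 120 N. Pads are 22 mm wide; open, the fingers measure 114 mm over their backs; the gripper's body (76 mm by 85 mm) begins 54 mm behind the grasp point. The pads swing forward as they close: fully open they stand 13 mm farther back than shut.
Start: joints at [1.058, 0.417, -0.01, 1.614, 0.005, 1.111, -0.053], TCP at [0.283, -0.557, 0.209] pointing down, gripper open.
Joint ranges: [-2.81, 2.81], [-0.39, 2.02], [-1.27, 1.25], [0.06, 2.57], [-1.19, 4.33], [0.19, 2], [-2.82, 2.82]. Speed limits (rad/s): [1.89, 1.89, 2.39, 2.39, 3.01, 3.01, 3.01].

INTERFACE

Orientations are given as a 3x3 rotation matrix whose columns are the frame's x, y, z axes.
In Python, from station import readout, get_image, order gives the robot as it stands.
- The arm moves only by the shell command python3 -m creep 'ROWS' [FORCE]. ROWS is JSON, a list of rows, each a list of 7 numbers: the shift along the tool's x, y, z as a fraction of full scale, then the turn, a rotation vector about the tool's x, y, z as a fraction of full scale, then the closure, from -1 (fully open) to 1 (shut). In form: [[tx, ty, tz, ax, ay, az, grip], ...]. A call has 1 to 5 rows; each row shifts and turns the commanded pose from where the row before left it, along the tool's axes as they then stand; what a row does not reach is not made up. Full scale, the value 1, is 250 mm for a shift and 45 degrees for a turn. A row lasts 1/10 s, in which the tool goes at most 50 mm and 8.59 degrees, less where a joint would pass 70% of its speed; a pose out of reach is approached as far as the arm can. A call with a number of a shift or a turn outside -1 to 1 is refused whole. A call with a gripper value outside its range is refused whole. The fingers move at their own pace and stop on an object; FORCE is the grip in N (left out, the last holds). Time passes only in rows, so rows that do not move let the fingers close. It gives the time, the measured TCP pose, the force, the opening and the grip force at its end, in the units of the state.
- readout.get_state(): the state, without advancing time (a new reading comes with each control period).
- get_image(name): name is "scene" or "top" or "wrist"; returns a dict with "color" (400x640x3 uint8, blue, green, red), "camera_matrix" (3x3 intrinsics, pixels), "k1" (the pictures are not rectified: a ray, as slopes to the right and down, at radius r is drawn at 1 + k1 r^2 times it, then the intrinsics apply), "eye" and "rotation" of the camera in the world; the wrist camera has in their place "mount" (4x4, takes a point from camera to tool coordinates, whose origin is the TCP and whose axes are the flange's). Camera axes: x right, y down, z forward; pixel columns grow to the right and rows downward; lengths in m; the calibration is good to about 2 mm. A picture is of the moment at which its call begins: read the wrist's pose just before it. There is no depth.
- order.hand_in(): hands the job in; it is judged then, once.
The state is a dict: "clock": time; "joints": joint angles; "joint_vel": joint speeds; "joint_efforts": joint torques, N m; "eef_pos": TCP position; "tcp_rot": TCP orientation; "force": force on the tool from outside, world axes, zero at the start; "moment": the same for the moment, N m; "finger_gap": finger opening in m; "grip_force": force on a finger pad.
Only numpy, scipy, OpenCV 4.12 (cv2) and the standard library are available. Lean on these libraries where they do the work, as an engineer would, in place of code of your own. Each camera call takes 0.05 s, during which the arm holds its last target. There are 200 camera calls.

TASK

Check the tallest of the three white serving plates in the wooden drying rack for smears: take it by its two side edges only, nothing of the gripper touching either face, and draw it straight up, still upright, until it is clear of its slot. Then lean it about 40 degrees from upright, one face turned up to the light (whichever), its top edge still uppermost and level and its lower edge at least 10 cm above the worktop, and finish there: the program ends with the plate held still in the gripper, clear of the rack and the things beside it. Leave the two low plates in their slots and the mug and the jam jar where they are.

Things in the scene. Friction and masses are not known exactly. Their poses are not given: they have to be found in the camera images.
- rack: drying rack, light wooden block fixed on the worktop, 140 (x) x 80 (y) x 32 mm high; origin under its centre. Three slots run along its y, at x = -42, 0, +42 mm in its frame, each 8 mm wide (x), 61.5 mm long (y), 24 mm deep, floor at z = 8 mm. Each holds one plate, upright and loose, its width along the rack's y; which plate is in which slot varies
- tall_plate: the plate to take: white porcelain, loose, 60 mm wide (y) x 120 mm high (z), about 0.1 kg. Origin at the middle of its lower edge, x normal to its faces, z up the plate. Rim 5 mm thick; from 5 mm inside every edge the glazed faces stand 0.75 mm proud. Side edges at y = -30 and +30 mm. In its slot it stands at world z = 8 to 128 mm and can rock about 4 degrees
- tall_plate_faces: the two glazed faces of the tall plate (fixed to it, same origin and axes): 50 x 110 mm, 6.5 mm over both; must not be touched by the gripper
- tall_plate_grip (a point): point in the middle of the tall plate, 25 mm below its top edge (95 mm above its lower edge), axes as the plate: a good height for the pads on the side edges, 60 mm apart along y
- low_plate_1: a lower plate of the same kind, 60 mm wide x 85 mm high, in another slot; origin at the middle of its lower edge, axes as the tall plate. Stays in its slot
- low_plate_2: a second lower plate, the same as low_plate_1, in the remaining slot. Stays in its slot
- mug: small white mug with a handle, 62 x 88 x 50 mm high, on the worktop to the left of the rack; origin under its centre. Leave alone
- jar: jam jar with a lid, 71 mm across, 89 mm high, on the worktop behind the rack; origin under its centre. Leave alone

How it is judged:
By the outcome, as a careful person would: the job done as asked, in the order asked, and still so for the second after the job is handed in, while the arm keeps its last pose, push and grip.
It also fails if it takes over 32 s, if anything falls off the work surface, if the arm or the gripper's body presses on something with over 40 N, if the wrist force passes 120 N, or if a joint passes its speed limit or range.

## Working session

There is one attempt and no reset: what is moved stays moved. The work goes in short steps, Python scripts to look and compute and a shell command to move; the robot and the scene stay as the last step left them, time stands still between calls to the robot, and variables do not carry over. Pictures are saved under pics/ and viewed, at most 10 in all, crops included, and the job is handed in when it is done.

```bash
mkdir -p pics; ls; cat > h.py <<'E'
import numpy as np, cv2
from station import readout, get_image, order
def snap(n,f):
    s=readout.get_state(); im=get_image(n); cv2.imwrite(f'pics/{f}.png',im['color'])
    np.save(f'pics/{f}.npy',dict(im,state=s),allow_pickle=True); return im
def load(f): return np.load(f'pics/{f}.npy',allow_pickle=True).item()
def ER(im):
    if 'eye' in im: return np.array(im['eye']),np.array(im['rotation'])
    s=im['state'];T=np.eye(4);T[:3,:3]=s['tcp_rot'];T[:3,3]=s['eef_pos'];T=T@np.array(im['mount']);return T[:3,3],T[:3,:3]
def D(im): return np.array([im['k1'],0,0,0.])
def proj(im,P):
    e,R=ER(im);p=cv2.projectPoints(((np.atleast_2d(P)-e)@R).reshape(-1,1,3),np.zeros(3),np.zeros(3),np.array(im['camera_matrix']),D(im))[0];return p.reshape(-1,2)
def onz(im,px,z):
    e,R=ER(im);u=cv2.undistortPoints(np.array(px,float).reshape(-1,1,2),np.array(im['camera_matrix']),D(im)).reshape(-1,2)
    d=np.c_[u,np.ones(len(u))]@R.T;return e+d*((z-e[2])/d[:,2])[:,None]
E
python3 - <<'E'
from h import *
np.set_printoptions(precision=3,suppress=True)
for n in('scene','top'):
    im=snap(n,n+'0');print(n,im['eye'],np.array(im['rotation']).round(3).tolist())
s=readout.get_state();print(s['tcp_rot'],s['eef_pos'],s['finger_gap'],s['clock'])
E
```

```text
pics
scene [ 0.26  -0.409  0.666] [[0.842, -0.359, 0.402], [-0.539, -0.56, 0.63], [-0.001, -0.747, -0.665]]
top [0.444 0.132 0.942] [[-0.003, -0.981, 0.193], [-1.0, 0.005, 0.008], [-0.009, -0.193, -0.981]]
[[ 0.891  0.454 -0.001]
 [ 0.454 -0.891  0.001]
 [-0.    -0.001 -1.   ]] [ 0.283 -0.557  0.208] 0.08539966080653925 0.1
```

View pics/top0.png

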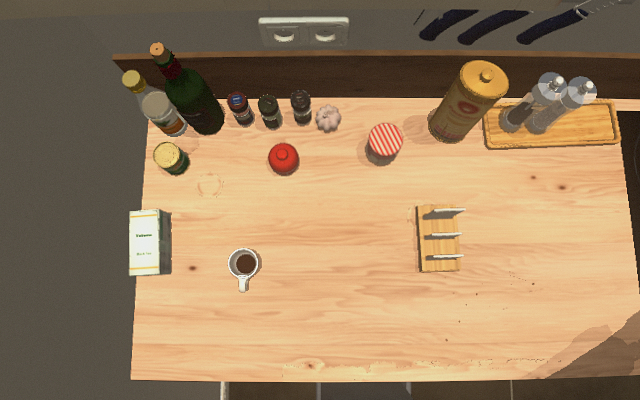

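View pics/scene0.png

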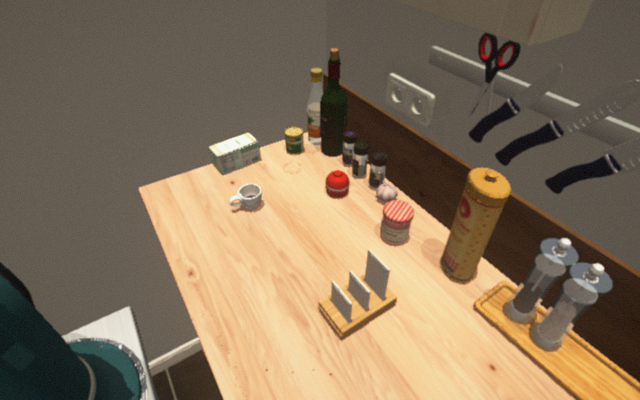

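The top view has the rack at about (439,238), long side nearly along world x, with the tall plate in the farthest slot (top edge near row 211). The mug is far to the left and the jar is at (385,142). Next I'll zoom in to measure.

```bash
python3 - <<'E'
from h import *
a=load('top0')['color'][195:285,400:480]; b=load('scene0')['color'][240:345,310:405]
a=cv2.resize(a,None,fx=5,fy=5,interpolation=2);b=cv2.resize(b,None,fx=4.2,fy=4.2,interpolation=2)
H=max(a.shape[0],b.shape[0]);f=lambda m:cv2.copyMakeBorder(m,0,H-m.shape[0],0,0,0)
cv2.imwrite('pics/crop.png',np.hstack([f(a),f(b)]))
im=load('top0');print(onz(im,[[418,206],[459,206],[460,271],[419,272]],0.032).round(3)); print(onz(im,[[435,213],[465,210]],0.128).round(3)); print(onz(im,[[385,142]],.089))
E
```

```text
[[ 0.599 -0.058  0.032]
 [ 0.598 -0.144  0.032]
 [ 0.464 -0.138  0.032]
 [ 0.463 -0.054  0.032]]
[[ 0.569 -0.069  0.128]
 [ 0.574 -0.126  0.128]]
[[0.71983051 0.01443776 0.089     ]]
```

View pics/crop.png

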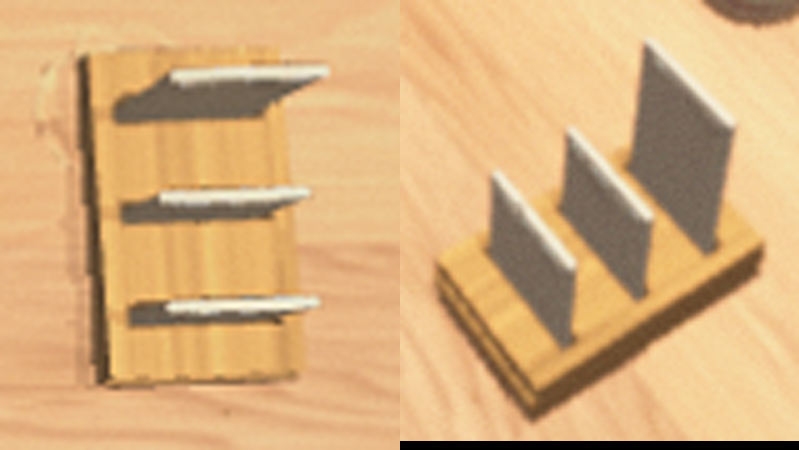

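The tall plate is the farthest one, with its top edge near (0.571, -0.098, 0.128), and the rack's yaw is about 0 to -3°. I'll move over it and turn the tool so it closes along y, then use the wrist camera for a finer fit.

```bash
R='[[0.089,-0.057,-0.012,0,0,0,-1],[0.089,-0.057,-0.012,0,0,0,-1],[0.089,-0.057,-0.012,0,0,0,-1],[0.089,-0.057,-0.012,0,0,0,-1],[0.089,-0.057,-0.012,0,0,0,-1]]'; true
python3 -m creep '[[0.089,-0.057,-0.012,0,0,0,-1],[0.089,-0.057,-0.012,0,0,0,-1],[0.089,-0.057,-0.012,0,0,0,-1],[0.089,-0.057,-0.012,0,0,0,-1],[0.089,-0.057,-0.012,0,0,0,-1]]'
python3 -m creep '[[0.089,-0.057,-0.012,0,0,0,-1],[0.089,-0.057,-0.012,0,0,0,-1],[0.089,-0.057,-0.012,0,0,0,-1],[0.089,-0.057,-0.012,0,0,0,-1],[0.089,-0.057,-0.012,0,0,0,-1]]'
python3 -m creep '[[0.089,-0.057,-0.012,0,0,0,-1],[0.089,-0.057,-0.012,0,0,0,-1],[0.089,-0.057,-0.012,0,0,0,-1],[0.089,-0.057,-0.012,0,0,0,-1],[0.089,-0.057,-0.012,0,0,0,-1]]'
```

```text
clock: 0.6
eef_pos: [0.3506, -0.4419, 0.2238]
tcp_rot: [[0.891, 0.454, -0.0], [0.454, -0.891, 0.0], [-0.0, -0.001, -1.0]]
force: [0.3, 1.1, -0.4]
finger_gap: 0.0848
grip_force: 0.0
clock: 1.1
eef_pos: [0.4174, -0.328, 0.2389]
tcp_rot: [[0.891, 0.454, -0.0], [0.454, -0.891, 0.0], [-0.0, -0.0, -1.0]]
force: [0.1, -1.4, 0.7]
finger_gap: 0.0856
grip_force: 0.0
clock: 1.6
eef_pos: [0.4843, -0.214, 0.2539]
tcp_rot: [[0.891, 0.454, -0.0], [0.454, -0.891, 0.0], [-0.0, -0.0, -1.0]]
force: [0.5, 0.3, -0.4]
finger_gap: 0.0854
grip_force: 0.0
```

```bash

python3 -m creep '[[0.089,-0.057,-0.012,0,0,0,-1],[0.089,-0.057,-0.012,0,0,0,-1],[0.089,-0.057,-0.012,0,0,0,-1],[0.089,-0.057,-0.012,0,0,0,-1],[0.089,-0.057,-0.012,0,0,0,-1]]' >/dev/null
python3 -m creep '[[0,0,0,0,0,0.12,-1],[0,0,0,0,0,0.12,-1],[0,0,0,0,0,0.12,-1],[0,0,0,0,0,0.12,-1],[0,0,0,0,0,0.12,-1]]'
python3 -m creep '[[0,0,0,0,0,0,-1],[0,0,0,0,0,0,-1]]' >/dev/null
python3 - <<'E'
from h import *
im=snap('wrist','w0');print(im['mount'],ER(load('w0')))
E
```

```text
clock: 2.6
eef_pos: [0.5506, -0.1011, 0.2686]
tcp_rot: [[1.0, -0.004, -0.001], [-0.004, -1.0, 0.0], [-0.001, -0.0, -1.0]]
force: [-0.6, 0.1, -0.2]
finger_gap: 0.0855
grip_force: 0.0
[[ 6.58069364e-04 -9.45003491e-01 -3.27059579e-01  8.41754808e-02]
 [ 9.99999762e-01  5.53943550e-04  4.11517127e-04 -2.07159906e-04]
 [-2.07712578e-04 -3.27059772e-01  9.45003631e-01 -1.64966428e-01]
 [ 0.00000000e+00  0.00000000e+00  0.00000000e+00  1.00000000e+00]] (array([ 0.6349524 , -0.10066269,  0.43373199]), array([[ 3.23850572e-03, -9.44871500e-01, -3.27425352e-01],
       [-9.99994744e-01, -3.00922669e-03, -1.20685877e-03],
       [ 1.55029344e-04,  3.27427540e-01, -9.44876279e-01]]))
```

View pics/w0.png

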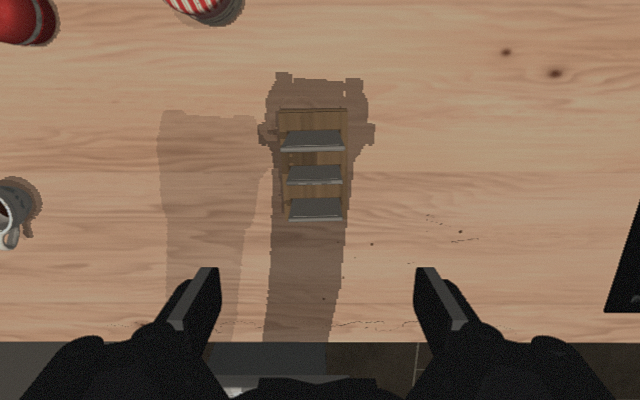

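The wrist view shows the rack at about (312,165), with the tall plate's top edge at row ~149 from column 281 to 344. I'll zoom in for the endpoints.

```bash
python3 - <<'E'
from h import *
im=load('w0')
c=im['color'][100:228,265:365]; cv2.imwrite('pics/w0c.png',cv2.resize(cv2.convertScaleAbs(c,alpha=1.6),None,fx=4.6,fy=4.6,interpolation=2))
cv2.imwrite('pics/w0c.png',cv2.resize(cv2.convertScaleAbs(c,alpha=1.6),(500,590),interpolation=2))
E
```

```text
(no output)
```

View pics/w0c.png

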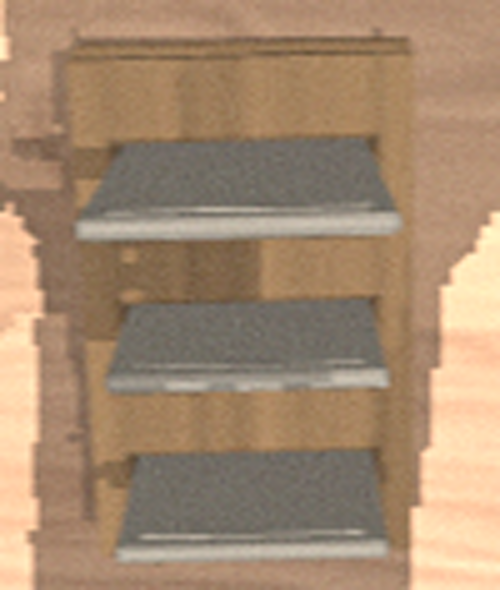

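```bash
cat > fit.py <<'E'
from h import *
from scipy.optimize import least_squares
W,T,S=load('w0'),load('top0'),load('scene0')
def u(p,ox,oy,sx,sy): p=np.array(p,float); return np.c_[(p[:,0]+.5)/sx-.5+ox,(p[:,1]+.5)/sy-.5+oy]
pw=u([[77,238],[400,233],[78,222],[400,214],[107,390],[388,383],[117,560],[387,555],[67,55],[410,52]],265,100,5,590/128)
qw=[[39.5,30,128],[39.5,-30,128],[44.5,30,128],[44.5,-30,128],[-2.5,30,93],[-2.5,-30,93],[-44.5,30,93],[-44.5,-30,93],[70,40,32],[70,-40,32]]
pt=u([[172,77],[328,71],[160,199],[310,190],[165,309],[320,301],[91,52],[105,383],[300,380]],400,195,5,5)
qt=[[42,30,128],[42,-30,128],[0,30,93],[0,-30,93],[-42,30,93],[-42,-30,93],[70,40,32],[-70,40,32],[-70,-40,32]]
ps=u([[248,42],[335,127],[172,128],[252,217],[94,175],[175,265],[363,243],[135,388]],310,240,4.2,4.2)
qs=[[42,30,128],[42,-30,128],[0,30,93],[0,-30,93],[-42,30,93],[-42,-30,93],[70,-40,32],[-70,-40,32]]
def w(v,q):
    q=np.array(q)/1e3;c,s=np.cos(v[2]),np.sin(v[2]);return np.c_[v[0]+c*q[:,0]-s*q[:,1],v[1]+s*q[:,0]+c*q[:,1],q[:,2]]
def fit(sets):
    f=lambda v:np.concatenate([(proj(i,w(v,q))-p).ravel() for i,p,q in sets])
    return least_squares(f,[.53,-.1,0],loss='soft_l1'),f
np.set_printoptions(precision=4,suppress=True)
for n,s in dict(w=[(W,pw,qw)],t=[(T,pt,qt)],s=[(S,ps,qs)],all=[(W,pw,qw),(T,pt,qt),(S,ps,qs)]).items():
    r,f=fit(s);v=r.x;print(n,v[:2],np.degrees(v[2]),'tall',w(v,[[42,0,128]]),'rms',np.sqrt(np.mean(f(v)**2)))
print(f(v).reshape(-1,2).round(1).tolist())
# image-only tall top edge
print(onz(W,pw[:4],.128)); print(onz(T,pt[:2],.128)); 
E
python3 fit.py
```

```text
w [ 0.536  -0.0978] 1.6883313250249958 tall [[ 0.578  -0.0966  0.128 ]] rms 1.1090293738131018
t [ 0.5341 -0.0977] 0.9558122621804094 tall [[ 0.5761 -0.097   0.128 ]] rms 0.531832428491241
s [ 0.5361 -0.0981] 1.1672537045501508 tall [[ 0.5781 -0.0972  0.128 ]] rms 0.9170942177303104
all [ 0.5355 -0.0978] 1.4617555420006116 tall [[ 0.5775 -0.0968  0.128 ]] rms 0.9512133614353694
[[-0.5, 1.2], [0.8, 0.9], [-1.0, -0.8], [0.8, -0.5], [-0.6, 1.3], [0.3, 1.6], [-0.6, 1.4], [0.5, 1.3], [-0.0, -1.6], [1.0, -2.5], [-0.4, -1.0], [0.2, -0.8], [-0.7, -0.9], [0.2, -0.1], [-0.1, -0.9], [0.1, -0.4], [-0.8, -1.7], [1.0, 0.1], [1.0, -0.7], [-0.6, -1.2], [-0.2, -0.2], [-1.0, -0.2], [-0.1, 0.8], [-0.4, -1.2], [-0.2, 0.8], [1.7, -0.9], [-1.2, 1.8]]
[[ 0.5754 -0.0673  0.128 ]
 [ 0.5766 -0.126   0.128 ]
 [ 0.5786 -0.0676  0.128 ]
 [ 0.5803 -0.1259  0.128 ]]
[[ 0.5748 -0.0675  0.128 ]
 [ 0.5767 -0.1262  0.128 ]]
```

Plate top centre is (0.577, -0.097) with yaw of about 1.5°. I'll align the tool, then go down to TCP z of about 0.083.

```bash

python3 -m creep '[[0.053,-0.008,0,0,0,-0.038,-1],[0.053,-0.008,0,0,0,0,-1],[0,0,0,0,0,0,-1],[0,0,0.1,0,0,0,-1],[0,0,0.1,0,0,0,-1]]' 40
python3 -m creep '[[0,0,0.1,0,0,0,-1],[0,0,0.1,0,0,0,-1],[0,0,0,0,0,0,-1],[0,0,0,0,0,0,-1]]'
python3 - <<'E'
from h import *
for n in('wrist','top'): snap(n,n+'1')
a=load('wrist1')['color'];b=load('top1')['color'][170:290,380:500]
cv2.imwrite('pics/m1.png',np.hstack([cv2.convertScaleAbs(a[50:350,120:520],alpha=1.5),cv2.resize(b,(300,300),interpolation=2)]))
E
```

```text
clock: 3.35
eef_pos: [0.577, -0.097, 0.2187]
tcp_rot: [[1.0, 0.031, 0.001], [0.031, -1.0, -0.0], [0.001, 0.0, -1.0]]
force: [0.7, -0.2, -0.8]
finger_gap: 0.0856
grip_force: 0.0
clock: 3.75
eef_pos: [0.5771, -0.0968, 0.1696]
tcp_rot: [[1.0, 0.03, -0.0], [0.03, -1.0, 0.0], [-0.0, -0.0, -1.0]]
force: [-0.5, -0.1, 1.1]
finger_gap: 0.0855
grip_force: 0.0
```

View pics/m1.png

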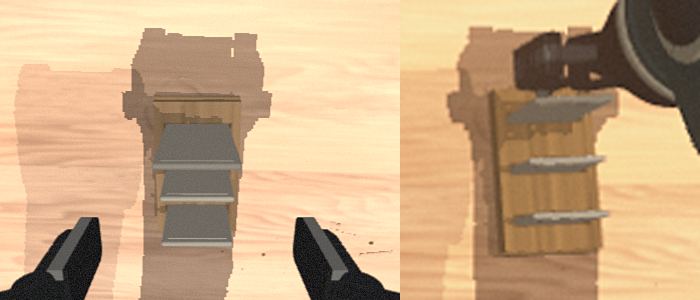

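The view is centred: the fingers are symmetric about column 197 and the plate spans 153–241. I'll do a quick check of x, then descend.

```bash
python3 - <<'E'
from h import *
im=load('wrist1');g=cv2.cvtColor(im['color'],6)
print(g[205:225,317].tolist(), g[205:225,300].tolist())
print(onz(im,[[273,216],[361,215]],.128).round(4), proj(im,[[.577,-.067,.128],[.577,-.127,.128]]))
E
```

```text
[72, 73, 69, 75, 67, 90, 72, 70, 74, 89, 92, 97, 96, 90, 84, 71, 72, 73, 72, 72] [74, 70, 71, 72, 72, 89, 75, 69, 77, 85, 93, 101, 96, 89, 77, 72, 75, 71, 71, 67]
[[ 0.5774 -0.0679  0.128 ]
 [ 0.5799 -0.1255  0.128 ]] [[271.68671453 216.565005  ]
 [362.89851111 219.15556182]]
```

```bash

python3 -m creep '[[0.004,0,0.08,0,0,0,-1],[0,0,0.08,0,0,0,-1],[0,0,0.08,0,0,0,-1],[0,0,0.06,0,0,0,-1],[0,0,0.046,0,0,0,-1]]'
python3 -m creep '[[0,0,0,0,0,0,-1],[0,0,0,0,0,0,-0.3],[0,0,0,0,0,0,-0.3],[0,0,0,0,0,0,-0.3]]'
python3 - <<'E'
from h import *
for n in('wrist','scene'): snap(n,n+'2')
a=load('wrist2')['color'];b=load('scene2')['color'][190:350,290:450]
cv2.imwrite('pics/m2.png',np.hstack([cv2.convertScaleAbs(a[100:380,120:520],alpha=1.5),cv2.resize(b,(280,280),interpolation=2)]))
print(readout.get_state()['finger_gap'])
E
```

```text
clock: 4.35
eef_pos: [0.5785, -0.0968, 0.0823]
tcp_rot: [[1.0, 0.029, 0.001], [0.029, -1.0, -0.0], [0.001, 0.0, -1.0]]
force: [0.7, -0.4, -1.0]
finger_gap: 0.0854
grip_force: 0.0
clock: 4.75
eef_pos: [0.5792, -0.0967, 0.0838]
tcp_rot: [[1.0, 0.029, 0.002], [0.029, -1.0, -0.0], [0.002, 0.0, -1.0]]
force: [-0.4, -0.3, 5.8]
finger_gap: 0.0583
grip_force: 42.3
0.05835560764520676
```

View pics/m2.png

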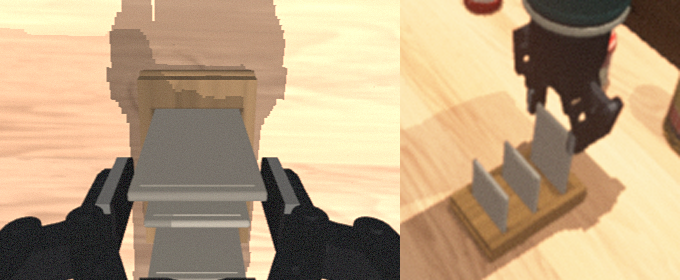

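The pads are on both side edges (columns ~130 and ~266 in the crop), with the gap at 58 mm and 42 N of grip. Now I'll close firmly and lift straight up.

```bash

python3 -m creep '[[0,0,0,0,0,0,0.5],[0,0,0,0,0,0,0.5],[0,0,-0.02,0,0,0,0.5],[0,0,-0.03,0,0,0,0.5],[0,0,-0.04,0,0,0,0.5]]' 50
python3 -m creep '[[0,0,-0.05,0,0,0,0.5],[0,0,-0.05,0,0,0,0.5],[0,0,-0.05,0,0,0,0.5],[0,0,-0.05,0,0,0,0.5],[0,0,-0.05,0,0,0,0.5]]'
python3 -m creep '[[0,0,-0.06,0,0,0,0.5],[0,0,-0.06,0,0,0,0.5],[0,0,-0.06,0,0,0,0.5],[0,0,-0.06,0,0,0,0.5],[0,0,-0.06,0,0,0,0.5]]'
python3 -m creep '[[0,0,-0.06,0,0,0,0.5],[0,0,-0.06,0,0,0,0.5],[0,0,-0.04,0,0,0,0.5],[0,0,-0.02,0,0,0,0.5],[0,0,0,0,0,0,0.5]]'
python3 - <<'E'
from h import *
for n in('wrist','scene'): snap(n,n+'3')
a=load('wrist3')['color'];b=load('scene3')['color'][120:360,250:490]
cv2.imwrite('pics/m3.png',np.hstack([cv2.convertScaleAbs(a[100:380,120:520],alpha=1.5),cv2.resize(b,(280,280),interpolation=2)]))
E
```

```text
clock: 5.35
eef_pos: [0.5782, -0.0967, 0.1058]
tcp_rot: [[1.0, 0.029, -0.0], [0.029, -1.0, 0.0], [-0.0, -0.0, -1.0]]
force: [-0.5, -0.3, -0.6]
finger_gap: 0.058
grip_force: 53.6
clock: 5.85
eef_pos: [0.5783, -0.0967, 0.1687]
tcp_rot: [[1.0, 0.029, 0.0], [0.029, -1.0, 0.0], [0.0, -0.0, -1.0]]
force: [-0.8, -0.2, -0.5]
finger_gap: 0.0583
grip_force: 53.6
clock: 6.35
eef_pos: [0.5782, -0.0967, 0.2438]
tcp_rot: [[1.0, 0.029, 0.0], [0.029, -1.0, 0.0], [0.0, -0.0, -1.0]]
force: [-0.1, -0.9, -2.3]
finger_gap: 0.0579
grip_force: 53.6
clock: 6.85
eef_pos: [0.5784, -0.0967, 0.2879]
tcp_rot: [[1.0, 0.029, 0.0], [0.029, -1.0, -0.0], [0.0, 0.0, -1.0]]
force: [-0.0, 0.6, -1.7]
finger_gap: 0.0579
grip_force: 53.6
```

View pics/m3.png

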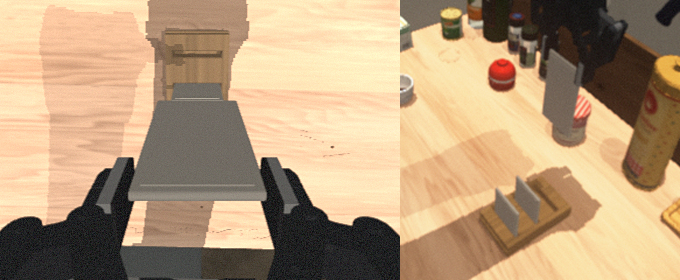

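The plate is lifted clear and upright, and both low plates are still in their slots. I'll check its tilt relative to the gripper, then lean it.

```bash

cat > tilt.py <<'E'
from h import *
import sys
from scipy.optimize import least_squares
# plate corners: top edge far(+x)/near rim, bottom edge visible (+x face) ; unknown tool x0, z0(top), pitch, y0
def fit(f,top,bot):
    im=load(f);M=np.array(im['mount']);e,R=M[:3,3],M[:3,:3];K=np.array(im['camera_matrix'])
    def pr(P): return cv2.projectPoints(((P-e)@R).reshape(-1,1,3),np.zeros(3),np.zeros(3),K,D(im))[0].reshape(-1,2)
    m=np.array(top+bot,float)
    def pts(v):
        x0,y0,z0,a=v;L=np.array([[-.0025,-.03,0],[-.0025,.03,0],[.0025,-.03,.12],[.0025,.03,.12]])
        c,s=np.cos(a),np.sin(a);return np.c_[x0+c*L[:,0]+s*L[:,2],y0+L[:,1],z0-s*L[:,0]+c*L[:,2]]
    r=least_squares(lambda v:(pr(pts(v))-m).ravel(),[0,0,-.044,0]);print(r.x[:3].round(4),'pitch',np.degrees(r.x[3]).round(2),'res',r.fun.round(1))
E
python3 - <<'E'
from tilt import *
fit('wrist3',[[250,301],[386,299]],[[278,200],[362,200]])
g=cv2.cvtColor(load('wrist3')['color'],6);print(g[190:212,300].tolist());print(g[280:308,318].tolist())
for r in(205,290,297): print(r,g[r,240:300].tolist(),g[r,355:395].tolist())
E
python3 -m creep '[[0,0,0,0,0.03,0,0.5],[0,0,0,0,0.05,0,0.5],[0,0,0,0,0.06,0,0.5],[0,0,0,0,0.06,0,0.5],[0,0,0,0,0.06,0,0.5]]'
```

```text
[-0.0031  0.0008 -0.0396] pitch -0.2 res [ 0.3 -1.   1.9  1.1  1.  -0.2 -4.7 -0.1]
[73, 74, 73, 75, 74, 73, 71, 68, 113, 78, 87, 74, 70, 77, 71, 71, 75, 72, 70, 71, 70, 73]
[74, 71, 73, 66, 85, 95, 77, 75, 72, 70, 75, 78, 88, 90, 95, 93, 96, 94, 91, 92, 85, 101, 100, 100, 95, 94, 99, 96]
205 [133, 134, 132, 133, 132, 128, 127, 129, 126, 127, 128, 125, 130, 140, 147, 151, 151, 149, 149, 149, 153, 153, 155, 153, 153, 158, 155, 157, 154, 154, 154, 155, 158, 128, 96, 90, 80, 70, 73, 73, 69, 74, 71, 70, 70, 70, 68, 74, 73, 71, 72, 73, 71, 73, 69, 73, 73, 71, 73, 71] [74, 71, 94, 136, 144, 145, 142, 143, 143, 145, 144, 143, 142, 143, 144, 144, 146, 145, 145, 146, 146, 143, 147, 147, 146, 145, 144, 143, 145, 145, 144, 146, 148, 146, 148, 146, 147, 147, 147, 148]
290 [17, 15, 19, 14, 11, 19, 21, 14, 30, 58, 75, 76, 73, 74, 70, 73, 71, 71, 75, 74, 73, 71, 75, 72, 71, 72, 71, 72, 73, 71, 75, 72, 75, 71, 71, 70, 73, 73, 69, 74, 71, 73, 71, 75, 72, 74, 74, 72, 74, 73, 69, 73, 75, 70, 72, 72, 75, 73, 72, 71] [67, 74, 72, 73, 70, 71, 72, 74, 71, 74, 73, 73, 71, 73, 72, 71, 72, 73, 70, 73, 72, 72, 72, 72, 76, 74, 75, 75, 75, 76, 59, 31, 21, 12, 10, 17, 13, 18, 18, 19]
297 [13, 13, 23, 27, 17, 22, 9, 30, 76, 93, 97, 91, 94, 98, 94, 98, 95, 96, 96, 96, 94, 97, 94, 98, 95, 96, 94, 94, 96, 93, 95, 97, 93, 98, 96, 96, 97, 95, 96, 95, 95, 97, 95, 96, 96, 93, 97, 96, 95, 97, 97, 96, 95, 94, 95, 96, 96, 95, 97, 93] [95, 95, 93, 96, 92, 95, 94, 96, 97, 93, 96, 95, 91, 95, 98, 94, 93, 90, 94, 93, 94, 96, 91, 96, 94, 93, 95, 96, 96, 95, 90, 65, 26, 16, 19, 24, 20, 9, 6, 15]
clock: 7.45
eef_pos: [0.578, -0.0968, 0.2871]
tcp_rot: [[0.978, 0.029, 0.205], [0.029, -1.0, 0.006], [0.205, 0.0, -0.979]]
force: [0.6, -0.4, -1.0]
finger_gap: 0.0583
grip_force: 53.6
```

```bash

python3 -m creep '[[0,0,0,0,0.06,0,0.5],[0,0,0,0,0.06,0,0.5],[0,0,0,0,0.06,0,0.5],[0,0,0,0,0.06,0,0.5],[0,0,0,0,0.06,0,0.5]]' | sed -n 2,3p
python3 -m creep '[[0,0,0,0,0.06,0,0.5],[0,0,0,0,0.06,0,0.5],[0,0,0,0,0.06,0,0.5],[0,0,0,0,0.06,0,0.5],[0,0,0,0,0.05,0,0.5]]' | sed -n 2,3p
python3 -m creep '[[0,0,0,0,0.03,0,0.5],[0,0,0,0,0.01,0,0.5],[0,0,0,0,0,0,0.5],[0,0,0,0,0,0,0.5],[0,0,0,0,0,0,0.5]]'
python3 - <<'E'
from h import *
for n in('wrist','scene'): snap(n,n+'4')
a=load('wrist4')['color'];b=load('scene4')['color'][100:380,200:600]
cv2.imwrite('pics/m4.png',np.hstack([cv2.convertScaleAbs(a[100:380,120:520],alpha=1.2),b]))
print(load('wrist4')['state']['joints'])
E
```

```text
eef_pos: [0.5778, -0.0969, 0.2872]
tcp_rot: [[0.903, 0.029, 0.428], [0.026, -1.0, 0.012], [0.428, 0.0, -0.904]]
eef_pos: [0.5775, -0.0971, 0.2871]
tcp_rot: [[0.784, 0.028, 0.62], [0.023, -1.0, 0.017], [0.621, 0.001, -0.784]]
clock: 8.95
eef_pos: [0.5784, -0.0967, 0.2876]
tcp_rot: [[0.765, 0.03, 0.643], [0.023, -1.0, 0.019], [0.643, 0.0, -0.766]]
force: [0.9, -0.4, -1.6]
finger_gap: 0.0579
grip_force: 53.6
[ 0.43983358 -0.03033045 -0.24072315  2.16225141 -0.45038838  0.35511122
 -0.97334876]
```

View pics/m4.png

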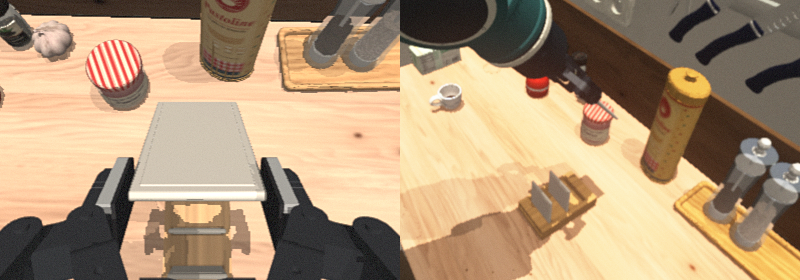

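The plate is leaning, the pads are only on its side edges, and the jar, the mug and both low plates haven't moved. One last check of the plate angle against the gripper before I hand in.

```bash

python3 - <<'E'
from tilt import *
fit('wrist4',[[249,300],[386.5,300]],[[277,202],[358,202]])
g=load('wrist4')['color'][:,:,0].astype(int);print(g[196:208,318].tolist(),g[290:306,318].tolist())
s=readout.get_state();print(s['clock'],np.abs(s['joint_vel']).max())
E
```

```text
[-0.0025  0.0002 -0.0404] pitch -1.13 res [-0.4 -0.   0.4  0.1  1.3 -0.1 -1.4 -0. ]
[140, 140, 139, 144, 153, 152, 149, 149, 150, 145, 151, 150] [153, 166, 191, 216, 215, 212, 199, 192, 174, 112, 118, 76, 71, 78, 128, 129]
9.05 0.0029839410378943217
```

```bash
python3 -c "from station import order; print(order.hand_in())"
```

```text
the job is handed in; nothing more can be done
None
```

I drew the tall plate straight up by its side edges and handed the job in at about 9 s. It is held still, leaning about 40° with its top edge level and its lower edge about 23 cm above the worktop; in the last pictures the low plates, mug and jar had not moved.

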